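# Draw the sprung jaw of a circuit board holder out to its length mark

## Robot

A 7-joint arm with a two-finger parallel gripper is mounted at the origin on the work surface. World frame = base frame: x ahead of the robot, y to its left, z up, the work surface at z = 0. Lengths are in m, angles in degrees, forces in N, time in s.
With the tool pointing down it reaches from about 0.4 to 0.9 m from the base axis. Payload 5.6 kg.
Tool frame: the origin (TCP) lies midway between the tips of the shut fingers; the grasp point (between the pads) lies 19 mm behind it; z points along the fingers, x is the direction in which the jaws open and shut, and the axes are right-handed (so a half turn about z gives the same grasp; the last joint's range is limited). The gripper opens to 92 mm and grips with 3 to 60 N. Pads are 20 mm wide; open, the fingers measure 128 mm over their backs; the gripper's body (75 mm by 189 mm) begins 69 mm behind the grasp point.
Start: joints at [73.396, 26.786, -0.665, 91.828, 0.344, 61.387, -3.226], TCP at [0.159, -0.63, 0.215] pointing down, gripper open.
Joint ranges: [-144.91, 144.91], [-17.63, 115.5], [-89.93, 88.59], [15.96, 139.68], [-74.01, 254.01], [8.47, 105.57], [-167.45, 167.45]. Speed limits (degrees/s): [147.25, 147.25, 180, 180, 180, 180, 180].

## Interface

Orientations are given as [roll, pitch, yaw] about the fixed x, y, z axes, in that order (R = Rz(yaw) Ry(pitch) Rx(roll)).
In Python, from station import arm gives the robot as it stands.
- The arm moves only by the tool jog_arm, never from a script. Its argument "series" is a list of rows, each an object with "grip": the opening, from -1 (shut) to 1 (fully open); "dp": the shift along the tool's x, y, z in m, a list of three; "turn": the turn about the tool's z in degrees. A call has 1 to 5 rows; each row is the pose to reach, as a shift and turn from the pose commanded when the call began, along the tool's axes at that moment; what a row does not reach only later rows make up. A row lasts 1/8 s, in which the tool goes at most 62.5 mm and 10.7 degrees, less where a joint would pass 70% of its speed; a pose out of reach is approached as far as the arm can. A call with a gripper value outside its range is refused whole. The fingers move at their own pace and stop on an object; "newtons" is the grip in N (left out, the last holds). Time passes only in rows, so rows that repeat a pose let the fingers close. It gives the time, the measured TCP pose, the force and the opening at its end, in the units of the state.
- arm.get_obs(): the state, without advancing time (a new reading comes with each control period).
- arm.camera(name): name is "scene" or "top" or "wrist"; returns a dict with "img" (480x640x3 uint8, red, green, blue), "depth" (480x640 float32, m along the optical axis (not along the pixel's ray), 0 where there is no reading), "fx", "fy", "cx", "cy" (pixels), "R" (3x3) and "t" (3): a world point X has camera coordinates R X + t. Camera axes: x right, y down, z forward; pixel columns grow to the right and rows downward; lengths in m; the calibration is good to about 2 mm. A picture is of the moment at which its call begins.
- arm.sign_off(): hands the job in, once; it reports no verdict.
Trained networks look in a picture, given as the dict that the camera call returned (one of the last four; its "shot" number tells which), for a name from the list of things; names that differ only in an ending like _2 or _b are one class to them, and where a whole thing is asked for, a point or a joint stands for the part that bears it (a point fixed in the world has none). Each returns a list of dicts, best first, with "score" (0 to 1); they miss things now and then, are a little off and sometimes report something else, mostly with a low value. They report only what shows in the picture. A call takes as long as a camera call. They do not tell look-alikes from the thing itself.
- arm.look_for(picture, query): "extent" ([left, top, right, bottom] as shares, 0 to 1, of the picture: columns of its width, rows of its height, round what is visible of it).
- arm.outline_of(picture, query): "region" (480x640 bool, what is visible of it) and "extent" ([left, top, right, bottom] as shares, 0 to 1, of the picture: columns of its width, rows of its height, round what is visible of it).
The state is a dict: "time_s": time; "joint_positions": joint angles; "qvel": joint speeds; "effort": joint torques, N m; "position": TCP position; "tool_rot": TCP orientation; "contact_force": force on the tool from outside, world axes, zero at the start; "torque": the same for the moment, N m; "opening": opening from 0.0 (shut) to 1.0 (fully open).
Only numpy, scipy, OpenCV 4.12 (cv2) and the standard library are available. Lean on these libraries where they do the work, as an engineer would, in place of code of your own. Each camera call takes 0.05 s, during which the arm holds its last target. There are 200 camera calls.

## Task

Open the circuit board holder for a colleague who is about to slip a board into it: first pull the loose locking pin out and put it in the open grey tray, then draw the sprung jaw out by its upright handle until its pointer stands level with the set mark on the scale, without shifting the mark. Keep it there against the spring: the job finishes with the gripper still holding the handle, the pointer on the mark; leave the other things on the bench where they are.

Things in the scene. Friction and masses are not known exactly. Their poses are not given: they have to be found in the camera images.
- pin_head (a point): Centre of the round head (16 mm across, 30 mm tall) of the loose steel locking pin that stands upright in the holder: 15 mm below its top, 61 mm above its foot; z runs up the pin. The holder's pin arm beside it lies 27 mm lower, but the black jaw block stands 40 mm to its holder +x side, nearly as high, so fingers closing along the holder's y have the most room.
- pin: The same locking pin, about 50 g, 76 mm long; origin at the centre of its foot. Round shank 8 mm across, its lower 20 mm in a 10 mm hole of a small boss on the holder: lift it at least 25 mm straight up to free it. While in, it stands in the way of the sprung jaw's steel arm, so the jaw cannot be drawn out.
- tray: Open-topped grey plastic tray, 160 x 130 mm along its x, y, 28 mm high, walls and floor 4 to 5 mm, fixed to the bench. Origin at the centre of its underside. It may be on the left or the right of the holder.
- holder: Circuit board holder, fixed to the bench: aluminium base plate 155 x 300 mm, 12 mm thick, with a fixed black jaw, a sleeve, a scale bar (10 mm graduations) on its +x side and the locking pin on its -x side. Origin on the bench under the sleeve line; z up. The sprung jaw is drawn out along its +y axis.
- jaw: Sprung jaw: black block 70 mm wide, its top 70 mm above the bench, on a steel telescoping rod (14 mm across) that slides level out of the sleeve along +y, up to 105 mm. Origin on the bench under the block's middle; axes as the holder's. The inner spring pulls it in: 4 N when in, 1 N more per 10 mm, so 9 to 13 N at the mark; let go, it slides back at once.
- handle_grip (a point): Point to grip on the axis of the upright round handle post: black, 16 mm across, fixed on the outer end of the telescoping rod, 50 mm outward (holder +y) from the jaw block's middle. The point is 93 mm above the bench, 20 mm below the post's top; the jaw block beside it is only 70 mm high. It can be gripped from above at any yaw.
- pointer (a point): Tip of the small steel pointer (3 mm thick) on the +x side of the sprung jaw, 52 mm above the bench. Its +y axis is the direction in which the jaw is drawn out; x to the scale, z up.
- mark (a point): The length mark: upright steel blade 3 mm thick on a small black rider set somewhere along the scale bar; the point is on the blade's side towards the pointer, axes as the holder's. It starts 50 to 90 mm beyond the pointer along y. The jaw is at its length when both have the same holder y; the pointer passes 3 mm clear of the blade. The rider is held by slight friction only.
- jar_mid (a point): Bystander: small clear capped jar, 52 mm in diameter, 70 mm tall; the point is at mid-height. On the other side of the holder from the tray.
- meter_mid (a point): Bystander: black hand-held multimeter, 75 x 150 x 35 mm, lying flat beyond the holder; the point is its middle.
- board_mid (a point): Bystander: green bare circuit board, 70 x 100 mm, lying flat beyond the holder; the point is its middle.
- driver_grip (a point): Bystander: screwdriver 180 mm long lying beyond the holder; the point is on its handle.
Not all that is in view belongs to the job. Of the things that look like the tray, the largest one is meant.

How it is judged (in metres and radians):
On the way, in this order (a step that is already met when the one before it is completed fails the run):
1. the locking pin is out of the holder and released in the tray (x of pin_head in the frame of tray between -0.078 and 0.078 m and y of pin_head in the frame of tray between -0.063 and 0.063 m and z of pin_head in the frame of tray between 0 and 0.085 m and contact force between the fingers and pin below 0.1 N and linear speed of pin below 0.03 m/s and contact force between pin and tray above 0.1 N), for 0.2 s.
2. the jaw is drawn out by its handle, the pointer level with the mark, steady (y of pointer in the frame of mark between -0.004 and 0.004 m and contact force between the fingers and jaw_c4 above 3 N and linear speed of jaw below 0.01 m/s), for 0.5 s.
At the end, for the whole second after the job is handed in: The gripper is still holding the handle (over 3 N of contact) with the pointer within 4 mm of the mark along the scale and the jaw still (under 10 mm/s); the pin is released and at rest in the tray (all of step 1 and all of step 2); the arm keeps its last pose, push and grip.
It fails at once if the mark is shifted by more than 4 mm (distance of mark from where it was at the start of the episode above 0.004 m).
It fails at once if a bystander is moved by more than 30 mm (distance of any of jar_mid, meter_mid, board_mid, driver_grip from where it was at the start of the episode above 0.03 m).
It also fails if it takes over 59 s, if anything falls off the work surface, if the arm or the gripper's body presses on something with over 40 N, if the wrist force passes 120 N, or if a joint passes its speed limit or range.

## Working session

There is one attempt and no reset: what is moved stays moved. The work goes in short steps, Python scripts to look and compute and a tool call to move; the robot and the scene stay as the last step left them, time stands still between calls to the robot, and variables do not carry over. Pictures are saved under pics/ and viewed, about 8 in all and at most 12, crops included, and the job is handed in when it is done.

Besides the shell and the picture viewer there is one more tool, called after "Call:" by a JSON object that holds its "method" and its "body", one argument or row to a line. jog_arm: Moves the arm, as the interface text tells. Its arguments: {"type":"object","properties":{"series":{"type":"array"},"newtons":{"type":"number"}},"required":["series"]}

```bash
ls; mkdir -p pics; cat > h.py <<'E'
import numpy as np, cv2
from station import arm
def pt(c,u,v,d=None):
    "world point of pixel (u,v) at depth d"
    if d is None:
        w=c["depth"][int(v)-1:int(v)+2,int(u)-1:int(u)+2]; w=w[w>0]; d=np.median(w)
    return c["R"].T@(np.array([(u-c["cx"])/c["fx"]*d,(v-c["cy"])/c["fy"]*d,d])-c["t"])
def px(c,X):
    p=c["R"]@np.asarray(X)+c["t"]; return p[:2]/p[2]*[c["fx"],c["fy"]]+[c["cx"],c["cy"]]
def cloud(c):
    v,u=np.mgrid[:480,:640]; d=c["depth"]
    P=np.stack([(u-c["cx"])/c["fx"]*d,(v-c["cy"])/c["fy"]*d,d],-1)-c["t"]
    W=P@c["R"]; W[d==0]=np.nan; return W
def save(c,n,box=None,k=1):
    i=c["img"]
    if box: i=i[box[1]:box[3],box[0]:box[2]]
    cv2.imwrite(f"pics/{n}.png",cv2.cvtColor(cv2.resize(i,None,fx=k,fy=k,interpolation=2),cv2.COLOR_RGB2BGR))
E
python3 - <<'E'
from h import *
np.set_printoptions(precision=4,suppress=True)
o=arm.get_obs(); print(o)
for n in ["scene","top"]:
    c=arm.camera(n); save(c,n); print(n,c["R"].T@-c["t"])
    np.savez(n,**{k:v for k,v in c.items()})
    for q in ["pin_head","tray","holder","handle_grip","pointer","mark","jaw","jar_mid"]:
        for r in arm.outline_of(c,q)[:3]:
            m=r["region"]; W=cloud(c)[m]
            print(q,round(r["score"],2),(np.array(r["extent"])*[640,480,640,480]).round(),np.nanmedian(W,0))
i=np.hstack([cv2.imread("pics/scene.png"),cv2.imread("pics/top.png")])
E
```

```text
pics
{'time_s': 0.0, 'joint_positions': array([73.3969, 26.8374, -0.6654, 91.8793,  0.3438, 61.3877, -3.225 ]), 'qvel': array([ 0.0019,  0.0179, -0.0029,  0.0292,  0.007 , -0.0859, -0.0409]), 'effort': array([  0.0003, -52.0568,  -0.0127, -24.3751,  -0.0567,   0.0173,
         0.0001]), 'position': array([ 0.1586, -0.6298,  0.2136]), 'tool_rot': array([179.9931,   0.1022, -75.8629]), 'contact_force': array([0.5027, 0.1719, 0.8362]), 'torque': array([ 0.05  ,  0.0069, -0.0087]), 'opening': 0.999648276704447}
scene [1.4508 0.0683 0.9498]
pin_head 0.53 [369. 238. 375. 261.] [0.5037 0.0273 0.074 ]
tray 0.83 [110. 203. 173. 249.] [ 0.4341 -0.5369  0.0049]
tray 0.71 [169. 212. 249. 270.] [ 0.461  -0.3505  0.0058]
tray 0.68 [173. 167. 230. 204.] [ 0.2634 -0.4358  0.0057]
holder 0.65 [268. 241. 418. 329.] [ 0.5713 -0.0194  0.0128]
handle_grip 0.76 [333. 251. 378. 291.] [0.5827 0.0042 0.0544]
handle_grip 0.68 [145. 289. 225. 328.] [ 0.7078 -0.3352  0.034 ]
pointer 0.88 [336. 248. 378. 294.] [0.5808 0.0045 0.0535]
mark 0.47 [144. 291. 221. 330.] [ 0.7084 -0.3344  0.0342]
jaw 0.82 [334. 249. 376. 294.] [0.5822 0.0031 0.0563]
jar_mid 0.66 [507. 248. 537. 281.] [0.4891 0.356  0.0463]
jar_mid 0.42 [398. 365. 496. 383.] [0.7795 0.1675 0.02  ]
top [ 0.3275 -0.0951  1.1826]
tray 0.83 [409. 239. 462. 301.] [ 0.4598 -0.3496  0.0047]
tray 0.78 [481. 251. 531. 311.] [ 0.4348 -0.5364  0.0036]
tray 0.71 [145. 249. 174. 271.] [0.4671 0.3515 0.0674]
holder 0.64 [255. 192. 372. 280.] [ 0.5398 -0.0281  0.0132]
handle_grip 0.68 [281. 215. 317. 260.] [0.5596 0.0031 0.0537]
pointer 0.87 [281. 210. 314. 259.] [0.5619 0.001  0.0529]
pointer 0.51 [286. 249. 291. 255.] [0.4954 0.028  0.0869]
mark 0.65 [278. 197. 283. 209.] [0.635  0.0585 0.04  ]
jaw 0.88 [278. 214. 318. 260.] [0.5597 0.0031 0.0529]
jar_mid 0.85 [147. 249. 176. 273.] [0.4671 0.3502 0.0682]
```

```bash
python3 - <<'E'
import cv2,numpy as np
a=cv2.imread("pics/scene.png");b=cv2.imread("pics/top.png")
A=cv2.resize(a[180:400,90:560],(800,375),interpolation=2)
B=cv2.resize(b[170:330,130:550],None,fx=1.9,fy=1.4,interpolation=2) if 0 else b[170:330,120:550]
B=cv2.resize(B,(600,223),interpolation=2)
B=cv2.copyMakeBorder(B,0,0,0,200,0)
cv2.imwrite("pics/both.png",np.vstack([A,B]))
E
```

```text
(no output)
```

View pics/both.png

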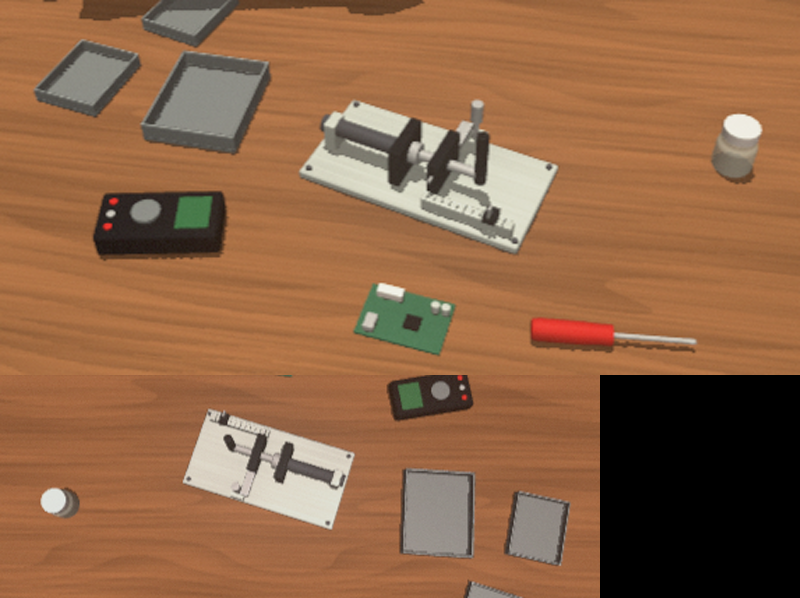

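The picture shows the pin head at scene (372,240), the handle at about (372,265), and the rider/mark at about (378,306). Three things look like the tray: scene (209,241), (141,226) and (200,185). The first looks largest, so I'll measure it and enlarge a crop.

```bash
python3 - <<'E'
from h import *
np.set_printoptions(precision=4,suppress=True)
T={n:dict(np.load(n+".npz")) for n in ["scene","top"]}
c=T["top"]; W=cloud(c); I=c["img"].astype(int)
def rect(P):
    (ctr,s,a)=cv2.minAreaRect((P[:,:2]*1000).astype(np.float32)); return np.array(ctr)/1000,s,a
g=(I.max(-1)-I.min(-1)<30)  # grey
for nm,(x,y),r in [("t1",(.46,-.35),.12),("t2",(.435,-.536),.1),("t3",(.263,-.436),.1)]:
    m=g&(np.hypot(W[...,0]-x,W[...,1]-y)<r)&(W[...,2]>0.015)&(W[...,2]<.05)
    print(nm,rect(W[m]),m.sum())
m=g&(I.min(-1)>120)&(abs(W[...,2]-.012)<.006)&(np.hypot(W[...,0]-.55,W[...,1]+.02)<.2)
print("plate",rect(W[m]),m.sum())
for n,c in T.items():
    W=cloud(c)
    m=(W[...,2]>.06)&(W[...,2]<.14)&(np.hypot(W[...,0]-.5,W[...,1]-.03)<.04); 
    print(n,"pin pts",m.sum(),np.nanmedian(W[m],0),np.nanmax(W[m][:,2]))
    m=(W[...,2]>.085)&(W[...,2]<.14)&(np.hypot(W[...,0]-.58,W[...,1]-.05)<.07)
    print(n,"handle",m.sum(),np.nanmedian(W[m],0) if m.sum() else 0)
c=T["scene"]; save(c,"trays",(90,150,270,290),3)
E
```

```text
t1 (array([ 0.461 , -0.3462]), (130.7908477783203, 159.05856323242188), 86.7483901977539) 452
t2 (array([ 0.4352, -0.5316]), (98.63433074951172, 120.20841217041016), 77.96186065673828) 244
t3 (array([ 0.2634, -0.4326]), (100.65684509277344, 118.95394134521484), 72.66524505615234) 245
plate (array([ 0.6048, -0.0448]), (298.53875732421875, 277.1855773925781), 73.01619720458984) 4607
scene pin pts 93 [0.5042 0.027  0.0797] 0.09150168441553631
scene handle 105 [0.587  0.0399 0.1042]
top pin pts 45 [0.4956 0.0272 0.087 ] 0.09220841988183742
top handle 45 [0.576  0.0402 0.1121]
```

View pics/trays.png

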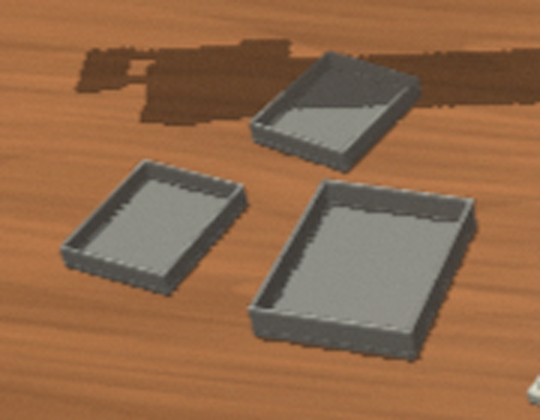

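The tray at scene (209,241) measures 131 x 159 mm and the other two about 100 x 120 mm, so it is the one meant: centre (0.461,-0.346), long side along world x. Moving towards the pin now.

Call:
{"method": "jog_arm", "body": {
  "series": [
    {"grip":1,"dp":[-0.03,-0.053,0],"turn":6},
    {"grip":1,"dp":[-0.06,-0.106,0],"turn":12},
    {"grip":1,"dp":[-0.09,-0.16,0],"turn":18},
    {"grip":1,"dp":[-0.12,-0.213,0],"turn":25},
    {"grip":1,"dp":[-0.15,-0.266,0],"turn":31}
  ]
}}

```text
time_s: 1.52
position: [0.3814, -0.4185, 0.2149]
tool_rot: [-180.0, -0.0, -107.1]
contact_force: [0.6, 0.6, 0.5]
opening: 0.997
```

```bash
cat >> h.py <<'E'
from scipy.spatial.transform import Rotation as Ro
def toTool(target):
    o=arm.get_obs(); R=Ro.from_euler("xyz",o["tool_rot"],degrees=True)
    print("pose",np.round(o["position"],4),np.round(o["tool_rot"],2),"t",o["time_s"],"op",round(o["opening"],3),"F",np.round(o["contact_force"],1))
    return np.round(R.inv().apply(np.asarray(target)-o["position"]),4)
E
python3 - <<'E'
from h import *
print(toTool([.47,-.02,.20]),arm.get_obs()["joint_positions"])
E
```

```text
pose [ 0.3814 -0.4185  0.2149] [-1.7997e+02 -2.0000e-02 -1.0708e+02] t 1.525 op 0.997 F [0.6 0.6 0.5]
[-0.407   0.0323  0.0147] [ 45.15734295  18.73569334  -1.09456197 103.82365753   0.42354812
  57.40393064 -63.18549637]
```

Call:
{"method": "jog_arm", "body": {
  "series": [
    {"grip":1,"dp":[-0.06,0.005,0]},
    {"grip":1,"dp":[-0.12,0.01,0]},
    {"grip":1,"dp":[-0.18,0.015,0]},
    {"grip":1,"dp":[-0.24,0.02,0]},
    {"grip":1,"dp":[-0.3,0.025,0]}
  ]
}}

```text
validation failed for argument at $.se...
```

Call:
{"method": "jog_arm", "body": {
  "series": [
    {"grip":1,"dp":[-0.05,0.003,0]},
    {"grip":1,"dp":[-0.1,0.007,0]},
    {"grip":1,"dp":[-0.107,0.007,0]}
  ]
}}

```text
validation failed for argument at $.se...
```

```bash
python3 - <<'E'
from h import *
np.set_printoptions(precision=4,suppress=True)
print(toTool([.498,.027,.2]))
c=arm.camera("wrist"); np.savez("w1",**c); save(c,"w1"); print(c["R"].T@-c["t"])
W=cloud(c)
for q in ["pin_head","handle_grip","pointer","mark","jaw"]:
    for r in arm.outline_of(c,q)[:2]:
        m=r["region"]; print(q,round(r["score"],2),(np.array(r["extent"])*[640,480,640,480]).round(),np.nanmedian(W[m],0))
print(px(c,[.498,.027,.09]))
E
```

```text
pose [ 0.3814 -0.4185  0.2149] [-179.97   -0.02 -107.08] t 1.525 op 0.997 F [0.6 0.6 0.5]
[-0.4601  0.0194  0.0147]
[ 0.4589 -0.4412  0.385 ]
handle_grip 0.61 [  0.  72.  29. 235.] [ 0.4781 -0.1587  0.0114]
mark 0.38 [ 99.  17. 307. 245.] [ 0.4712 -0.345   0.0043]
[-295.5897  250.0083]
```

View pics/w1.png

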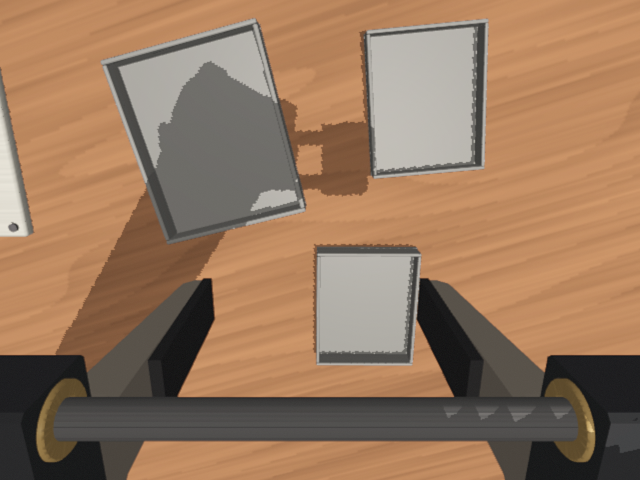

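The move was refused because every row needs "turn", so this picture shows only the three trays, with the large one at wrist (205,130). Sending it again.

Call:
{"method": "jog_arm", "body": {
  "series": [
    {"grip":1,"dp":[-0.06,0.005,0],"turn":0},
    {"grip":1,"dp":[-0.12,0.01,0],"turn":0},
    {"grip":1,"dp":[-0.18,0.015,0],"turn":0},
    {"grip":1,"dp":[-0.24,0.02,0],"turn":0},
    {"grip":1,"dp":[-0.3,0.025,0],"turn":0}
  ]
}}

```text
time_s: 2.45
position: [0.443, -0.1258, 0.2149]
tool_rot: [-179.9, -0.0, -107.1]
contact_force: [0.9, 1.0, 0.0]
opening: 1.0
```

Call:
{"method": "jog_arm", "body": {
  "series": [
    {"grip":1,"dp":[-0.05,0.003,0],"turn":0},
    {"grip":1,"dp":[-0.1,0.007,0],"turn":0},
    {"grip":1,"dp":[-0.107,0.007,0],"turn":0}
  ]
}}

```text
time_s: 2.82
position: [0.468, -0.0195, 0.2148]
tool_rot: [-180.0, 0.0, -106.7]
contact_force: [-0.4, -1.3, -0.2]
opening: 1.001
```

```bash
python3 - <<'E'
from h import *
np.set_printoptions(precision=4,suppress=True)
print(toTool([.498,.027,.2]))
c=arm.camera("wrist"); np.savez("w1",**c); save(c,"w2"); print(c["R"].T@-c["t"])
W=cloud(c)
for q in ["pin_head","handle_grip","pointer","mark","jaw"]:
    for r in arm.outline_of(c,q)[:2]:
        m=r["region"]; print(q,round(r["score"],2),(np.array(r["extent"])*[640,480,640,480]).round(),np.nanmedian(W[m],0))
print(px(c,[.498,.027,.09]))
E
```

```text
pose [ 0.468  -0.0195  0.2148] [-179.98    0.04 -106.7 ] t 2.825 op 1.001 F [-0.4 -1.3 -0.2]
[-0.0532 -0.0154  0.0148]
[ 0.5456 -0.0419  0.3848]
pin_head 0.66 [234. 185. 261. 212.] [0.5003 0.0249 0.0874]
handle_grip 0.61 [162.  30. 307. 200.] [0.5683 0.0005 0.0681]
pointer 0.75 [157.  28. 325. 204.] [0.5689 0.0011 0.0653]
mark 0.58 [143.   6. 170.  49.] [0.6367 0.0558 0.0401]
jaw 0.61 [162.  28. 309. 202.] [0.5687 0.0009 0.0659]
[243.7923 204.6084]
```

View pics/w2.png

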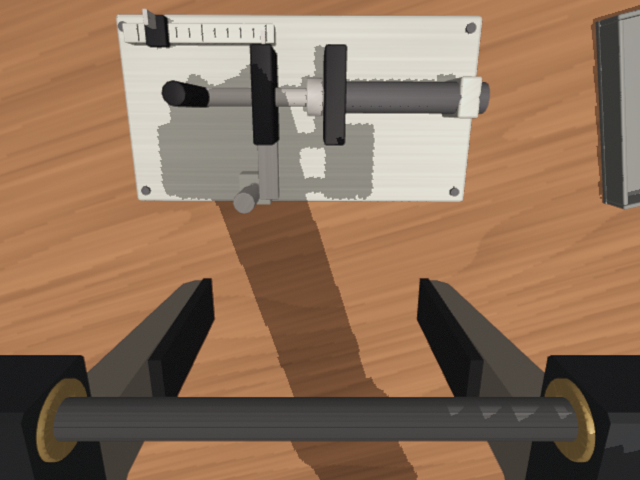

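The wrist view shows the pin head top at (245,203), the handle top at (173,93), the rider with the mark at (155,28) and the pointer hidden at about (265,45). Next I triangulate the pin and handle with the scene view.

```bash
python3 - <<'E'
from h import *
np.set_printoptions(precision=4,suppress=True)
w=dict(np.load("w1.npz")); s=dict(np.load("scene.npz"))
for nm,c,xy,zz in [("pin",w,(.498,.027),.088),("pin",s,(.498,.027),.088),("handle",w,(.574,.042),.108),("handle",s,(.574,.042),.108)]:
    W=cloud(c); m=(np.hypot(W[...,0]-xy[0],W[...,1]-xy[1])<.022)&(W[...,2]>zz)&(W[...,2]<zz+.01)
    v,u=np.nonzero(m); print(nm,len(u),"px",u.mean(),v.mean(),"mid",(np.nanmax(W[m],0)+np.nanmin(W[m],0))/2,"med z",np.nanmedian(W[m][:,2]))
    print("   px of guess",px(c,[*xy,zz+.004]))
# ray at z of wrist head top
def ray(c,u,v,z):
    o=c["R"].T@-c["t"]; d=c["R"].T@np.array([(u-c["cx"])/c["fx"],(v-c["cy"])/c["fy"],1]); return o+d*(z-o[2])/d[2]
print(ray(w,244.5,203,.0915))
P=[c["K"] if 0 else np.array([[c["fx"],0,c["cx"]],[0,c["fy"],c["cy"]],[0,0,1]])@np.c_[c["R"],c["t"]] for c in (w,s)]
np.save("P.npy",P)
a=s["img"][232:285,355:395]; cv2.imwrite("pics/sc.png",cv2.cvtColor(cv2.resize(a,None,fx=10,fy=10,interpolation=0),4))
b=w["img"][160:220,215:285]; 
cv2.imwrite("pics/sc.png",np.hstack([cv2.cvtColor(cv2.resize(x,(400,530),interpolation=0),cv2.COLOR_RGB2BGR) for x in (a,b)]))
E
```

```text
pin 169 px 244.20710059171597 202.4378698224852 mid [0.4993 0.0271 0.089 ] med z 0.08849371575991027
   px of guess [243.3313 205.2096]
pin 10 px 371.4 240.8 mid [0.5021 0.027  0.0899] med z 0.08887823203190712
   px of guess [370.8526 238.3829]
handle 550 px 174.33272727272728 93.18363636363637 mid [0.5812 0.0401 0.1116] med z 0.11273529799066716
   px of guess [175.0248 105.6672]
handle 39 px 373.87179487179486 259.7435897435897 mid [0.5824 0.0398 0.1117] med z 0.1121628816263048
   px of guess [375.3711 256.5558]
[0.4992 0.0258 0.0915]
```

View pics/sc.png

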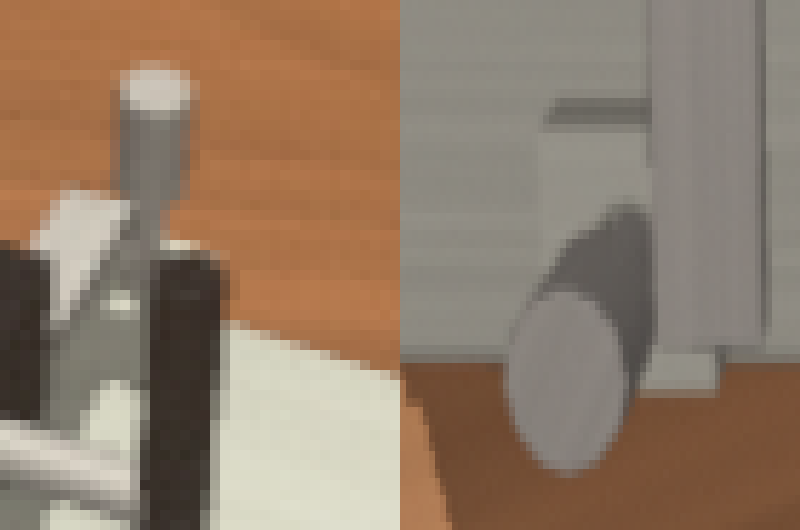

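Left (scene): head top at (370.8,240.8). Right (wrist): head top at (243.9,203.2), with the steel arm beside it clear to the -y side.

```bash
python3 - <<'E'
from h import *
P=np.load("P.npy")
for a,b in [((243.9,203.2),(370.8,240.8))]:
    X=cv2.triangulatePoints(P[0],P[1],np.array(a,float).reshape(2,1),np.array(b,float).reshape(2,1)).ravel(); X=X[:3]/X[3]; print(X)
    print(toTool([X[0],X[1],.058]), toTool([.4990,.0265,.058]))
E
```

```text
[0.49831656 0.02738794 0.08532776]
pose [ 0.4673 -0.0232  0.2145] [ 1.7999e+02 -4.0000e-02 -1.0707e+02] t 3.125 op 0.998 F [-0.8 -0.2 -0.7]
pose [ 0.4673 -0.0232  0.2145] [ 1.7999e+02 -4.0000e-02 -1.0707e+02] t 3.125 op 0.998 F [-0.8 -0.2 -0.7]
[-0.0576 -0.0148  0.1564] [-0.057  -0.0158  0.1564]
```

Call:
{"method": "jog_arm", "body": {
  "series": [
    {"grip":1,"dp":[-0.057,-0.0155,0.0],"turn":0},
    {"grip":1,"dp":[-0.057,-0.0155,0.06],"turn":0},
    {"grip":0.3,"dp":[-0.057,-0.0155,0.11],"turn":0},
    {"grip":0.3,"dp":[-0.057,-0.0155,0.15],"turn":0},
    {"grip":0.3,"dp":[-0.057,-0.0155,0.158],"turn":0}
  ]
}}

```text
time_s: 3.75
position: [0.497, 0.0275, 0.0543]
tool_rot: [179.7, -0.1, -107.0]
contact_force: [0.7, 0.8, 0.5]
opening: 0.697
```

```bash
python3 - <<'E'
from h import *
print(toTool([.4988,.0268,.056]))
c=arm.camera("wrist"); save(c,"w3",(120,60,520,420),1.5)
print(px(c,[.4988,.0268,.0875]))
E
```

```text
pose [0.497  0.0275 0.0543] [ 1.7973e+02 -1.3000e-01 -1.0696e+02] t 3.75 op 0.697 F [0.7 0.8 0.5]
[ 0.0002 -0.002  -0.0017]
[318.60936642 332.87066513]
```

View pics/w3.png

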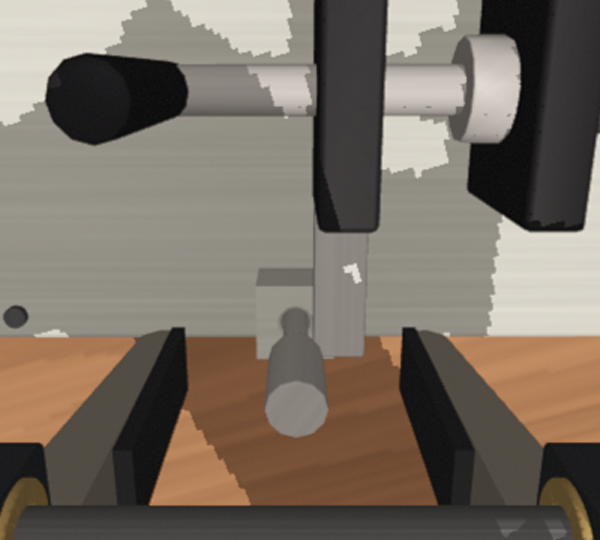

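The head sits midway between the fingers at wrist px (317,332), as predicted. Closing on it.

Call:
{"method": "jog_arm", "body": {
  "newtons": 25,
  "series": [
    {"grip":0.3,"dp":[0,-0.002,0],"turn":0},
    {"grip":-1,"dp":[0,-0.002,0],"turn":0},
    {"grip":-1,"dp":[0,-0.002,0],"turn":0},
    {"grip":-1,"dp":[0,-0.002,0],"turn":0},
    {"grip":-1,"dp":[0,-0.002,0],"turn":0}
  ]
}}

```text
time_s: 4.42
position: [0.5009, 0.0284, 0.0568]
tool_rot: [-180.0, 0.0, -106.9]
contact_force: [-0.1, -0.1, -0.2]
opening: 0.235
```

Call:
{"method": "jog_arm", "body": {
  "series": [
    {"grip":-1,"dp":[0,0,0],"turn":0},
    {"grip":-1,"dp":[0,0,-0.015],"turn":0},
    {"grip":-1,"dp":[0,0,-0.03],"turn":0},
    {"grip":-1,"dp":[0,0,-0.06],"turn":0},
    {"grip":-1,"dp":[0,0,-0.11],"turn":0}
  ]
}}

```text
time_s: 5.05
position: [0.4997, 0.0286, 0.1675]
tool_rot: [179.9, -0.0, -106.8]
contact_force: [0.6, -0.9, -0.3]
opening: 0.166
```

```bash
python3 - <<'E'
from h import *
print(toTool([.461,-.346,.14]))
c=arm.camera("wrist"); save(c,"w4",(120,60,520,420),1.5)
E
```

```text
pose [0.4997 0.0286 0.1675] [ 1.7986e+02 -2.0000e-02 -1.0684e+02] t 5.05 op 0.166 F [ 0.6 -0.9 -0.3]
[ 0.3698 -0.0715  0.0275]
```

View pics/w4.png

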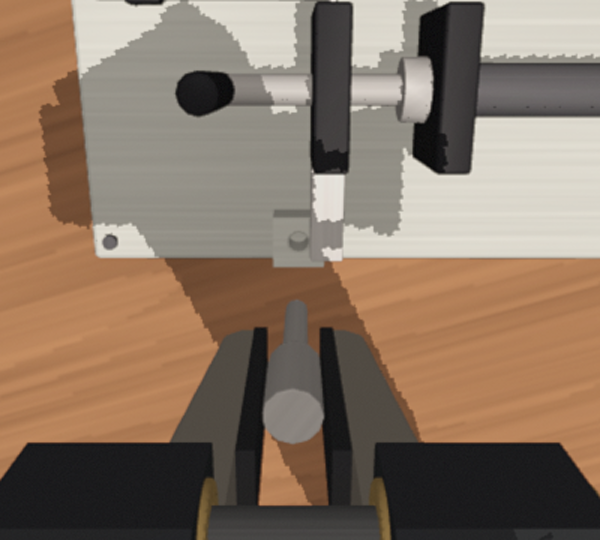

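Pin is out and held by its head between the pads. Carrying it to the tray.

Call:
{"method": "jog_arm", "body": {
  "series": [
    {"grip":-1,"dp":[0.05,-0.01,0],"turn":0},
    {"grip":-1,"dp":[0.1,-0.02,0],"turn":0},
    {"grip":-1,"dp":[0.16,-0.031,0],"turn":0},
    {"grip":-1,"dp":[0.22,-0.043,0],"turn":0},
    {"grip":-1,"dp":[0.275,-0.053,0],"turn":0}
  ]
}}

```text
time_s: 5.72
position: [0.4718, -0.2522, 0.1679]
tool_rot: [-179.9, -0.0, -106.9]
contact_force: [0.3, -0.3, -0.6]
opening: 0.171
```

Call:
{"method": "jog_arm", "body": {
  "series": [
    {"grip":-1,"dp":[0.05,-0.01,0],"turn":0},
    {"grip":-1,"dp":[0.085,-0.016,0],"turn":0},
    {"grip":-1,"dp":[0.095,-0.0185,0],"turn":0},
    {"grip":-1,"dp":[0.095,-0.0185,0.04],"turn":0},
    {"grip":-1,"dp":[0.095,-0.0185,0.07],"turn":0}
  ]
}}

```text
time_s: 6.35
position: [0.4626, -0.3447, 0.0962]
tool_rot: [-180.0, 0.1, -106.8]
contact_force: [-0.8, 0.1, 0.3]
opening: 0.169
```

```bash
python3 - <<'E'
from h import *
print(toTool([.461,-.346,.054]))
E
```

```text
pose [ 0.4626 -0.3447  0.0962] [-1.7997e+02  6.0000e-02 -1.0677e+02] t 6.35 op 0.169 F [-0.8  0.1  0.3]
[0.0017 0.0012 0.0422]
```

Call:
{"method": "jog_arm", "body": {
  "series": [
    {"grip":-1,"dp":[0,0,0.03],"turn":0},
    {"grip":-1,"dp":[0,0,0.04],"turn":0},
    {"grip":-1,"dp":[0,0,0.044],"turn":0},
    {"grip":-1,"dp":[0,0,0.046],"turn":0},
    {"grip":-1,"dp":[0,0,0.046],"turn":0}
  ]
}}

```text
time_s: 6.98
position: [0.4624, -0.3467, 0.0514]
tool_rot: [-179.9, -0.0, -106.9]
contact_force: [-0.3, -0.9, -0.4]
opening: 0.168
```

Call:
{"method": "jog_arm", "body": {
  "series": [
    {"grip":-0.4,"dp":[0,0,0],"turn":0},
    {"grip":0,"dp":[0,0,0],"turn":0},
    {"grip":0.5,"dp":[0,0,0],"turn":0},
    {"grip":0.5,"dp":[0,0,0],"turn":0}
  ]
}}

```text
time_s: 7.48
position: [0.4619, -0.3465, 0.0506]
tool_rot: [-180.0, -0.0, -106.9]
contact_force: [0.3, 0.2, -0.5]
opening: 0.577
```

Call:
{"method": "jog_arm", "body": {
  "series": [
    {"grip":1,"dp":[0,0,-0.03],"turn":0},
    {"grip":1,"dp":[0,0,-0.08],"turn":0},
    {"grip":1,"dp":[0,0,-0.13],"turn":0},
    {"grip":1,"dp":[0,0,-0.17],"turn":0},
    {"grip":1,"dp":[0,0,-0.17],"turn":0}
  ]
}}

```text
time_s: 8.1
position: [0.4637, -0.3476, 0.2242]
tool_rot: [-179.6, -0.1, -106.9]
contact_force: [-0.1, -0.1, 0.8]
opening: 0.999
```

```bash
python3 - <<'E'
from h import *
print(toTool([.5817,.04,.2]))
c=arm.camera("wrist"); save(c,"w5"); s=arm.camera("scene"); save(s,"s5")
a=cv2.resize(cv2.imread("pics/w5.png"),(440,330)); b=cv2.resize(cv2.imread("pics/s5.png")[195:285,155:260],(360,330),interpolation=2)
cv2.imwrite("pics/five.png",np.hstack([a,b]))
E
```

```text
pose [ 0.4637 -0.3476  0.2242] [-1.7962e+02 -1.4000e-01 -1.0687e+02] t 8.1 op 0.999 F [-0.1 -0.1  0.8]
[-4.053e-01 -3.000e-04  2.330e-02]
```

View pics/five.png

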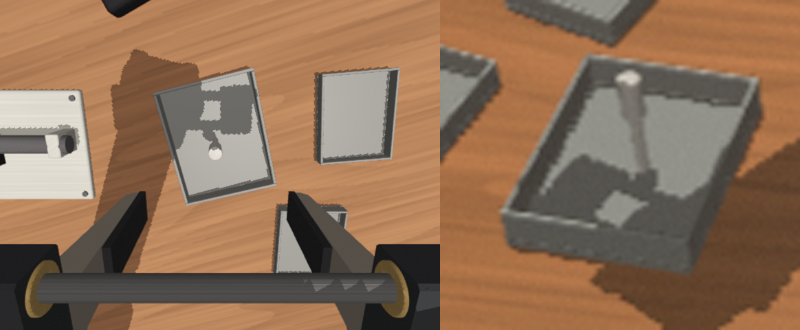

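The pin stands released in the large tray: wrist crop (215,153), and head (628,78) to foot (645,170) in the right-hand crop. I'll check it again later. Now over the handle.

Call:
{"method": "jog_arm", "body": {
  "series": [
    {"grip":1,"dp":[-0.06,0,0],"turn":0},
    {"grip":1,"dp":[-0.12,0,0],"turn":0},
    {"grip":1,"dp":[-0.18,0,0],"turn":0},
    {"grip":1,"dp":[-0.24,0,0],"turn":0},
    {"grip":1,"dp":[-0.3,0,0],"turn":0}
  ]
}}

```text
time_s: 8.82
position: [0.5481, -0.0575, 0.2187]
tool_rot: [179.8, -0.0, -106.9]
contact_force: [1.3, -1.1, 0.5]
opening: 0.999
```

Call:
{"method": "jog_arm", "body": {
  "series": [
    {"grip":1,"dp":[-0.05,0,0],"turn":0},
    {"grip":1,"dp":[-0.095,0,0],"turn":0},
    {"grip":1,"dp":[-0.105,0,0],"turn":0},
    {"grip":1,"dp":[-0.105,0,0],"turn":0}
  ]
}}

```text
time_s: 9.32
position: [0.5786, 0.0409, 0.219]
tool_rot: [179.8, -0.1, -106.8]
contact_force: [-0.8, 0.1, -0.4]
opening: 1.0
```

```bash
python3 - <<'E'
from h import *
np.set_printoptions(precision=4,suppress=True)
print(toTool([.5815,.04,.078]))
c=arm.camera("wrist"); np.savez("w6",**c); save(c,"w6",(60,120,400,330),2.35)
W=cloud(c); m=(np.hypot(W[...,0]-.5815,W[...,1]-.04)<.02)&(W[...,2]>.107)&(W[...,2]<.118)
print("handle top",m.sum(),(np.nanmax(W[m],0)+np.nanmin(W[m],0))/2)
E
```

```text
pose [0.5786 0.0409 0.219 ] [ 179.85   -0.07 -106.82] t 9.325 op 1.0 F [-0.8  0.1 -0.4]
[-0.0001 -0.0034  0.141 ]
handle top 405 [0.5816 0.0402 0.111 ]
```

View pics/w6.png

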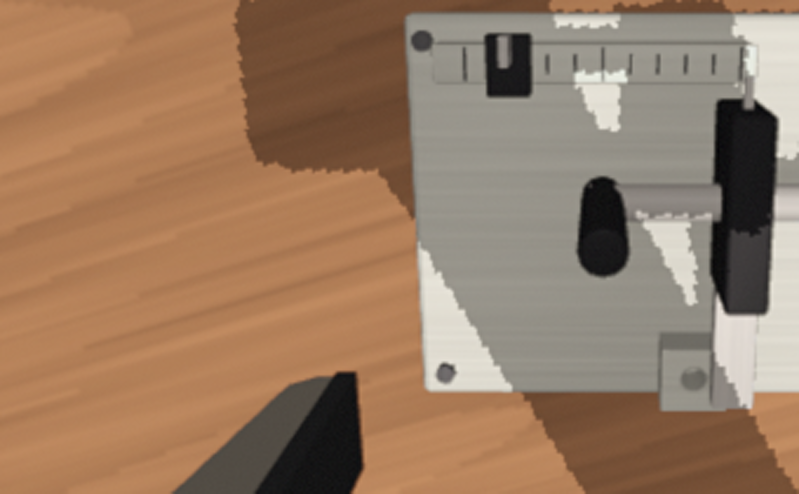

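The pointer shows at crop (749,75), i.e. px (378,152), and the mark blade at crop (504,52), i.e. px (274,142). I'll measure both in holder y from depth and calibration.

```bash
python3 - <<'E'
from h import *
np.set_printoptions(precision=4,suppress=True)
c=dict(np.load("w6.npz")); W=cloud(c); print(c["fx"],c["cx"],c["cy"])
a=np.deg2rad(73.1); hy=np.array([np.cos(a),np.sin(a),0]); hx=np.array([np.sin(a),-np.cos(a),0])
# plate edge direction check: near edge pixels
for v in (135,140,144,148,152,156,160):
    for u in (272,273,274,275,276,377,378,379,380): 
        p=W[v,u]; print((u,v),np.array([p@hx,p@hy,p[2]]),c["img"][v,u].mean().round(), end=" | " if u not in(276,380) else "\n")
def cr(x0,y0,w,h): return cv2.resize(c["img"][y0:y0+h,x0:x0+w],(390,480),interpolation=0)
cv2.imwrite("pics/pm.png",cv2.cvtColor(np.hstack([cr(258,126,32,40),cr(362,130,32,40)]),cv2.COLOR_RGB2BGR))
E
```

```text
414.28294898229035 315.2612757207329 234.30024566963564
(272, 135) [0.6028 0.2439 0.0393] 94.0 | (273, 135) [0.6035 0.2419 0.0514] 108.0 | (274, 135) [0.6034 0.2413 0.0495] 108.0 | (275, 135) [0.6033 0.2406 0.0481] 103.0 | (276, 135) [0.6034 0.2396 0.0506] 82.0
(377, 135) [0.6013 0.1537 0.0123] 223.0 | (378, 135) [0.6012 0.1526 0.0109] 225.0 | (379, 135) [0.6012 0.1517 0.0105] 224.0 | (380, 135) [0.6013 0.1511 0.0127] 224.0
(272, 140) [0.6    0.2422 0.0576] 120.0 | (273, 140) [0.5998 0.2417 0.0548] 137.0 | (274, 140) [0.6    0.2406 0.0579] 138.0 | (275, 140) [0.5999 0.2399 0.0566] 127.0 | (276, 140) [0.5996 0.2396 0.0515] 82.0
(377, 140) [0.5982 0.1561 0.0298] 179.0 | (378, 140) [0.5982 0.1553 0.0301] 223.0 | (379, 140) [0.5982 0.1545 0.0306] 232.0 | (380, 140) [0.5982 0.1535 0.0294] 231.0
(272, 144) [0.5969 0.2423 0.057 ] 121.0 | (273, 144) [0.5969 0.2416 0.0569] 139.0 | (274, 144) [0.5968 0.2409 0.0553] 139.0 | (275, 144) [0.5968 0.2401 0.0561] 131.0 | (276, 144) [0.5966 0.2396 0.0525] 95.0
(377, 144) [0.5948 0.1558 0.0292] 181.0 | (378, 144) [0.5949 0.1552 0.0305] 200.0 | (379, 14
[... 852 characters left out ...]
0 | (273, 156) [0.586  0.2434 0.0417] 27.0 | (274, 156) [0.5857 0.2427 0.0395] 24.0 | (275, 156) [0.5857 0.2419 0.0392] 26.0 | (276, 156) [0.5858 0.241  0.0404] 24.0
(377, 156) [0.5873 0.1589 0.053 ] 125.0 | (378, 156) [0.5874 0.1583 0.0541] 135.0 | (379, 156) [0.5874 0.1576 0.0546] 137.0 | (380, 156) [0.5874 0.1568 0.0547] 162.0
(272, 160) [0.5826 0.2444 0.0406] 40.0 | (273, 160) [0.5825 0.2436 0.0398] 39.0 | (274, 160) [0.5826 0.2427 0.0406] 39.0 | (275, 160) [0.5825 0.2419 0.0402] 40.0 | (276, 160) [0.5825 0.2411 0.0405] 40.0
(377, 160) [0.5842 0.159  0.0544] 126.0 | (378, 160) [0.5842 0.1581 0.0541] 136.0 | (379, 160) [0.5842 0.1573 0.0538] 140.0 | (380, 160) [0.5841 0.1563 0.0529] 172.0
```

View pics/pm.png

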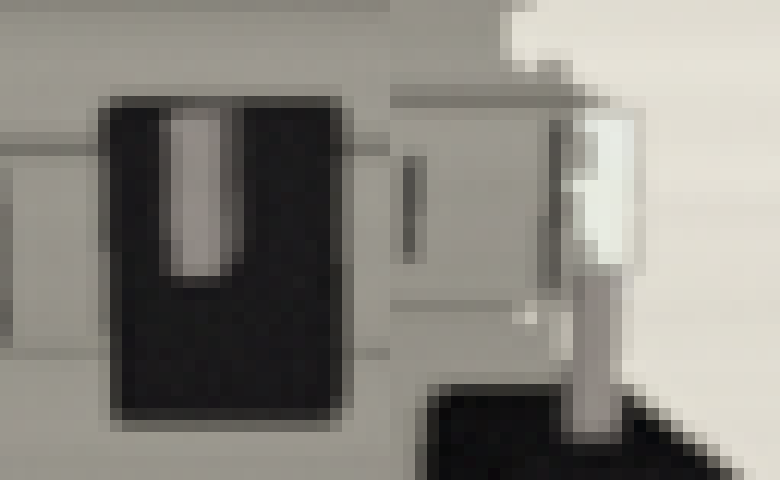

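Pointer at holder y 0.1578 and blade at 0.2413, so the draw is about 83.5 mm. Tool x lies along holder y to within about 0.4 degrees. Descending on the handle and gripping it.

Call:
{"method": "jog_arm", "body": {
  "newtons": 50,
  "series": [
    {"grip":0.2,"dp":[0,-0.003,0],"turn":0},
    {"grip":0.2,"dp":[0,-0.003,0.05],"turn":0},
    {"grip":0.2,"dp":[0,-0.003,0.1],"turn":0},
    {"grip":0.2,"dp":[0,-0.003,0.135],"turn":0},
    {"grip":0.2,"dp":[0,-0.003,0.141],"turn":0}
  ]
}}

```text
time_s: 10.0
position: [0.5805, 0.0384, 0.0773]
tool_rot: [179.8, -0.1, -107.0]
contact_force: [-0.0, -0.5, -0.1]
opening: 0.597
```

Call:
{"method": "jog_arm", "body": {
  "series": [
    {"grip":0.2,"dp":[0,0,0],"turn":0},
    {"grip":-1,"dp":[0,0,0],"turn":0},
    {"grip":-1,"dp":[0,0,0],"turn":0},
    {"grip":-1,"dp":[0,0,0],"turn":0},
    {"grip":-1,"dp":[0,0,0],"turn":0}
  ]
}}

```text
time_s: 10.62
position: [0.5823, 0.0401, 0.0799]
tool_rot: [-180.0, -0.0, -106.9]
contact_force: [-0.4, -3.2, 2.6]
opening: 0.187
```

Call:
{"method": "jog_arm", "body": {
  "series": [
    {"grip":-1,"dp":[0,0,0],"turn":0},
    {"grip":-1,"dp":[-0.005,0,0],"turn":0},
    {"grip":-1,"dp":[-0.01,0,0],"turn":0},
    {"grip":-1,"dp":[-0.015,0,0],"turn":0},
    {"grip":-1,"dp":[-0.02,0,0],"turn":0}
  ]
}}

```text
time_s: 11.25
position: [0.5876, 0.0573, 0.0798]
tool_rot: [180.0, -0.2, -106.9]
contact_force: [-3.2, -5.5, 6.9]
opening: 0.165
```

```bash
python3 - <<'E'
from h import *
print(toTool([.5815,.04,.078]))
E
```

```text
pose [0.5876 0.0573 0.0798] [ 179.96   -0.18 -106.94] t 11.25 op 0.165 F [-3.2 -5.5  6.9]
[0.0184 0.0008 0.0019]
```

It moves with the jaw at about 6 N, as expected. Drawing further, stopping short of the mark to look.

Call:
{"method": "jog_arm", "body": {
  "series": [
    {"grip":-1,"dp":[-0.008,0,0],"turn":0},
    {"grip":-1,"dp":[-0.016,0,0],"turn":0},
    {"grip":-1,"dp":[-0.024,0,0],"turn":0},
    {"grip":-1,"dp":[-0.032,0,0],"turn":0},
    {"grip":-1,"dp":[-0.04,0,0],"turn":0}
  ]
}}

```text
time_s: 11.88
position: [0.5987, 0.0939, 0.0798]
tool_rot: [179.9, -0.3, -107.0]
contact_force: [-6.2, -9.7, 8.2]
opening: 0.165
```

Call:
{"method": "jog_arm", "body": {
  "series": [
    {"grip":-1,"dp":[-0.006,0,0],"turn":0},
    {"grip":-1,"dp":[-0.012,0,0],"turn":0},
    {"grip":-1,"dp":[-0.017,0,0],"turn":0},
    {"grip":-1,"dp":[-0.017,0,0],"turn":0}
  ]
}}

```text
time_s: 12.38
position: [0.6036, 0.1098, 0.0798]
tool_rot: [179.9, -0.4, -107.0]
contact_force: [-6.0, -9.6, 9.7]
opening: 0.162
```

```bash
python3 - <<'E'
from h import *
np.set_printoptions(precision=4,suppress=True)
print(toTool([.5815,.04,.078]))
s=arm.camera("scene"); t=arm.camera("top"); c=arm.camera("wrist"); np.savez("w7",**c); np.savez("s7",**s)
save(c,"w7",(150,60,470,300),1.25); save(s,"s7",(300,230,430,340),3); 
a=cv2.imread("pics/w7.png"); b=cv2.resize(cv2.imread("pics/s7.png"),(400,300))
cv2.imwrite("pics/seven.png",np.hstack([a,b])); print(a.shape)
for q in ("pin_head",):
  for P in (s,t):
    for r in arm.outline_of(P,q)[:2]: print(q,round(r["score"],2),np.nanmedian(cloud(P)[r["region"]],0))
E
```

```text
pose [0.6036 0.1098 0.0798] [ 179.91   -0.37 -106.98] t 12.375 op 0.162 F [-6.  -9.6  9.7]
[0.0732 0.0007 0.0023]
(300, 400, 3)
pin_head 0.6 [ 0.4659 -0.3429  0.0643]
pin_head 0.48 [ 0.4582 -0.3402  0.0776]
```

View pics/seven.png

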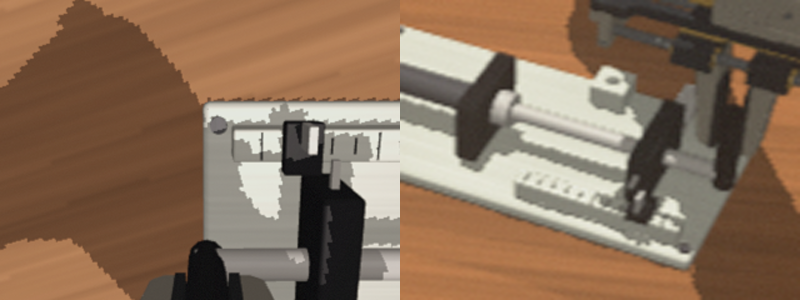

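The pin still stands in the tray, head near (0.46,-0.34). In the wrist crop the pointer is at (336,175), px (419,200), and the blade at (314,140), px (401,172). Measuring the rest.

```bash
cat > gap.py <<'E'
from h import *
def gap(c,show=False):
    W=cloud(c); a=np.deg2rad(73.1); hy=np.array([np.cos(a),np.sin(a),0]); hx=np.array([np.sin(a),-np.cos(a),0])
    X,Y,Z=W@hx,W@hy,W[...,2]
    # blade: above rider top; pointer: steel at z~.053 on the -x side
    b=(X>.594)&(X<.606)&(Z>.049)&(Z<.066)&(Y>.2)&(Y<.28)
    p=(X>.584)&(X<.5905)&(Z>.047)&(Z<.058)&(Y>.2)&(Y<.28)
    out=[]
    for n,m in (("blade",b),("pointer",p)):
        y=Y[m]; print(n,m.sum(),"y %.4f..%.4f mid %.4f med %.4f"%(np.percentile(y,2),np.percentile(y,98),(np.percentile(y,2)+np.percentile(y,98))/2,np.median(y)),"z %.4f"%np.median(Z[m]))
        out.append(np.median(y))
    print("remaining",out[0]-out[1])
if __name__=="__main__":
    import sys
    c=dict(np.load(sys.argv[1])); gap(c)
    cv2.imwrite("pics/g.png",cv2.cvtColor(cv2.resize(c["img"][150:220,375:445],(600,600),interpolation=0),cv2.COLOR_RGB2BGR))
E
python3 gap.py w7.npz
```

```text
blade 202 y 0.2397..0.2428 mid 0.2412 med 0.2417 z 0.0555
pointer 112 y 0.2296..0.2328 mid 0.2312 med 0.2316 z 0.0539
remaining 0.010124149548900174
```

View pics/g.png

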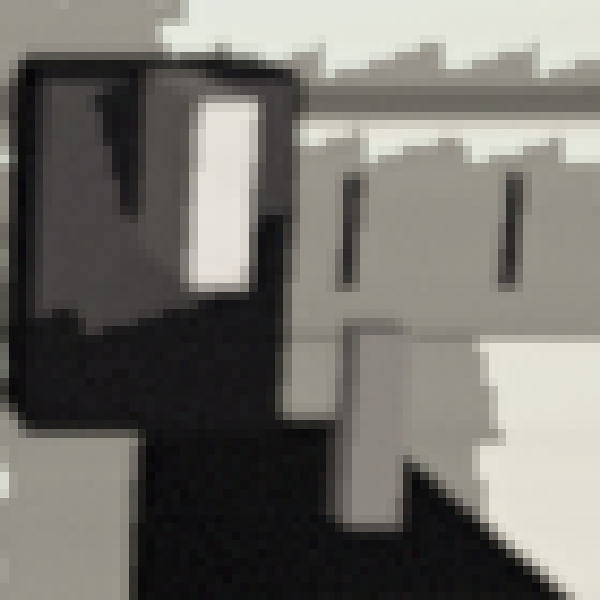

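Blade unmoved at 0.2412, 10.1 mm left by the midpoints. Drawing the rest.

Call:
{"method": "jog_arm", "body": {
  "series": [
    {"grip":-1,"dp":[-0.004,0,0],"turn":0},
    {"grip":-1,"dp":[-0.008,0,0],"turn":0},
    {"grip":-1,"dp":[-0.0105,0,0],"turn":0},
    {"grip":-1,"dp":[-0.0105,0,0],"turn":0},
    {"grip":-1,"dp":[-0.0105,0,0],"turn":0}
  ]
}}

```text
time_s: 13.25
position: [0.6063, 0.1191, 0.0798]
tool_rot: [179.9, -0.4, -107.0]
contact_force: [-7.1, -11.2, 10.6]
opening: 0.163
```

```bash
python3 - <<'E'
from gap import *
print(toTool([.5815,.04,.078]))
c=arm.camera("wrist"); gap(c); print(arm.get_obs()["contact_force"])
E
```

```text
pose [0.6063 0.1191 0.0798] [ 179.89   -0.43 -107.02] t 13.25 op 0.163 F [ -7.1 -11.2  10.6]
[0.0829 0.0006 0.0024]
blade 215 y 0.2397..0.2428 mid 0.2413 med 0.2418 z 0.0554
pointer 114 y 0.2396..0.2427 mid 0.2412 med 0.2415 z 0.0537
remaining 0.0003054126605571972
[ -6.25070811 -11.32588765  10.46892428]
```

Call:
{"method": "jog_arm", "body": {
  "series": [
    {"grip":-1,"dp":[0,0,0],"turn":0},
    {"grip":-1,"dp":[0,0,0],"turn":0},
    {"grip":-1,"dp":[0,0,0],"turn":0},
    {"grip":-1,"dp":[0,0,0],"turn":0},
    {"grip":-1,"dp":[0,0,0],"turn":0}
  ]
}}

```text
time_s: 13.92
position: [0.6063, 0.119, 0.0798]
tool_rot: [179.9, -0.4, -107.0]
contact_force: [-6.3, -10.3, 10.5]
opening: 0.167
```

```bash
python3 - <<'E'
from gap import *
c=arm.camera("wrist"); gap(c); toTool([0,0,0])
s=arm.camera("scene")
for r in arm.outline_of(s,"pin_head")[:2]: print("pin",np.nanmedian(cloud(s)[r["region"]],0))
print(arm.sign_off())
E
```

```text
blade 218 y 0.2396..0.2429 mid 0.2412 med 0.2418 z 0.0555
pointer 113 y 0.2395..0.2427 mid 0.2411 med 0.2414 z 0.0536
remaining 0.00038037947157515406
pose [0.6063 0.119  0.0798] [ 179.89   -0.43 -107.02] t 13.975 op 0.162 F [-6.6 -9.8  9.9]
the job is handed in; nothing more can be done
None
```

The holder is open and handed in at about 14 s. The locking pin is in the large grey tray, and the gripper is still holding the handle with the pointer on the mark.

- **Pin:** I lifted it straight out and released it near the middle of the tray, where it stayed standing upright. The picture taken at 12.4 s, during the draw, still showed its head near (0.46, -0.34). In the final scene picture the network did not find the pin, so its state at hand-in rests on that earlier look.
- **Pointer and mark:** The last wrist measurement put the pointer within about 0.4 mm of the mark, against a limit of 4 mm, and it held for over 0.6 s. The mark measured 0.2412–0.2413 m along the holder's y throughout, so it did not move.
- **Grip:** It is set to 50 N, and the arm reads about 12 N of pull along the bench from the spring. There is also a steady upward force of about 10 N on the tool, which I did not explain; it stayed well under the limits.
- **Bystanders:** I did not re-measure the jar, multimeter, board or screwdriver at the end. No move went near them.
- **Refused moves:** Two early move calls were refused for a missing turn value and caused no motion.

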